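# Free the eccentric lock and seat the sample tile

### The job

Using the fingertips only to push, swing the cam's lever clockwise (seen from above) until the cam's low side faces the roller of the follower slide. Only then push the slide forward by its upright plate, away from the robot, so that it drives the sample tile fully home against the end stop, and withdraw the hand. Do not touch, lift or tip the tile itself, and leave the jar, sanding block and charcoal beside the jig where they are.

Things in the scene. Friction and masses are not known exactly. Their poses are not given: they have to be found in the camera images.
- jig: Fixed grey-painted base plate, 300 x 220 x 12 mm, in a changing place and yaw. Origin on the table (plate spans x -150..150, y -115..105 mm); +x = 'forward', the way the slide travels, away from the robot; +y left, z up. Along y = -55 mm runs a channel 64 mm wide between rails (tops at 24 mm). Tallest part on it: the lever's post, 95 mm. Lever stop: thin pin at x 92, y 26 mm, top 58 mm.
- cam_pivot (a point): Point on the cam's vertical pivot, 56 mm above the table, at x 34, y 45 mm of the jig. The cam is an eccentric steel disc (radius 30 mm, centre 18 mm off the pivot, 24 to 38 mm above the table): its high side is 48 mm, its low side 12 mm from the pivot. The slide's roller stands on the rear (-x) side of the pivot.
- cam (a joint): Cam angle, rad: 0 = low side towards the roller, lever pointing straight forward (jig +x); grows counter-clockwise from above. The lever lies over the high side and points along (cos q, sin q) in the jig frame. Starts at 2.0 to 2.7 (lever back and left); range -0.12 (lever at its stop pin) to 2.95. Stays where left; about 3 N at the post turns it.
- lever_post (a point): Upright black plastic post at the lever's end, 18 mm diameter, 55 to 95 mm above the table; this point is on its axis, 75 mm above the table, 80 mm from the pivot. The lever bar under it is 14 mm wide, 48 to 56 mm above the table. Push the post sideways about 70 mm above the table, along the arc about the pivot.
- slide (a joint): Travel of the follower slide, m: 0 = back (starts 0 to 0.005), 0.034 = tile seated on the end stop; range 0 to 0.036. With the cam at its start angles the roller meets the cam after at most 14 mm; with the cam within 0.4 rad of 0 the way is free. Stays where left; about 4 N moves it.
- push_plate (a point): Centre of the rear face (towards the robot, normal jig -x) of the slide's upright steel plate: 60 mm wide, 10 mm thick, upright part 38 to 78 mm above the table; this point is 58 mm above the table at jig y = -55 mm. Push it forward (jig +x). A flat arm of the slide (top 45 mm above the table) reaches left over the roller.
- tile: Sample tile, 95 x 60 x 9 mm, loose, flat in the channel in front of the slide, long side along the channel. Origin: centre of its underside, 12 mm above the table; x axis along the channel. The slide's block pushes it. Its front edge is 47 mm ahead of its origin.
- end_stop (a point): Centre of the rear face of the steel end stop (88 mm wide, 16 mm thick, top 34 mm above the table), at jig x 125, y -55 mm, 16 mm above the table. The seated tile's origin is 47 mm behind it.
- jar: Screw jar 52 mm diameter, 70 mm tall, loose, standing on the table about 210 mm to the right of the jig's middle line. Bystander. Origin: centre of its underside.
- sand_block: Grey sanding block 48 x 74 x 28 mm, loose, on the table about 235 mm to the left of the jig's middle line. Bystander. Origin: centre of its underside.
- charcoal: Stick of polishing charcoal 25 x 47 x 20 mm, loose, on the table about 220 mm to the left of the jig's middle line, nearer the robot. Bystander. Origin: centre of its underside.
Things that resemble listed ones, but are neither listed nor needed, are in the scene too. What is meant by the tile is not blue or white, and is the smaller of those in its own colour.

How it is judged (in metres and radians):
On the way, in this order (a step that is already met when the one before it is completed fails the run):
1. the cam is turned to its low point (within 0.35 rad) while the slide is still back (value of joint cam below 0.35 rad and value of joint slide below 0.018 m), for 0.2 s.
2. the slide is pushed forward and the tile is home against the end stop (within 3 mm) (value of joint slide above 0.03 m and x of tile in the frame of jig above 0.0745 m), for 0.2 s.
At the end, for the whole second after the job is handed in: The cam is at its low point (joint cam below 0.45 rad), the slide is forward (over 30 mm) and the tile lies flat in the channel with its front edge within 3 mm of the end stop, all at rest (all of step 2 and value of joint cam between -0.3 and 0.45 rad and x of tile in the frame of jig below 0.082 m and y of tile in the frame of jig between -0.06 and -0.05 m and height (world z) of tile below 0.016 m and angle between tile's own z axis and vertical below 0.06 rad and linear speed of tile below 0.01 m/s and velocity of joint slide below 0.01 m/s); the robot touches nothing.
It fails at once if the slide is pushed more than 18 mm forward while the cam is not yet at its low point (value of joint slide above 0.018 m and value of joint cam above 0.5 rad).
It fails at once if the tile is lifted or tipped (height (world z) of tile above 0.022 m or angle between tile's own z axis and vertical above 0.2 rad).
It fails at once if the fingers push the tile directly (contact force between the fingers and tile above 1 N).
It fails at once if the jar, sanding block or charcoal is moved over 15 mm (distance of any of jar, sand_block, charcoal from where it was at the start of the episode above 0.015 m).
It also fails if it takes over 53 s, if anything falls off the work surface, if the arm or the gripper's body presses on something with over 40 N, if the wrist force passes 120 N, or if a joint passes its speed limit or range.

### The arm

A 6-joint arm with a two-finger parallel gripper is mounted at the origin on a cart in front of the work surface, level with it; the furniture and walls round the work are solid. World frame = base frame: x ahead of the robot, y to its left, z up, the work surface at z = 0. Lengths are in m, angles in degrees, forces in N, time in s.
With the tool pointing down it reaches from about 0.25 to 0.725 m from the base axis. Payload 9.7 kg.
Tool frame: the origin (TCP) lies midway between the tips of the shut fingers; the grasp point (between the pads) lies 19 mm behind it (ctrl.grip_depth is the distance from the TCP to the grasp point, in m); z points along the fingers, y is the line along which they close (so a half turn about z gives the same grasp; the last joint's range is limited). The gripper opens to 85 mm and grips with 20 to 120 N. Pads are 22 mm wide; open, the fingers measure 114 mm over their backs; the gripper's body (76 mm by 85 mm) begins 54 mm behind the grasp point. The pads swing forward as they close: fully open they stand 13 mm farther back than shut.
Start: joints at [68.411, 4.979, 10.078, 95.1, 0, 90], TCP at [0.202, 0.511, 0.231] pointing down, gripper open.
Joint ranges: [-179.16, 179.16], [-48.56, 103.87], [-65.8, 70.77], [-126.05, 130.52], [-82.76, 87.17], [-180, 180]. Speed limits (degrees/s): [127.2, 127.2, 147.25, 180, 180, 180].

### API

Orientations are given as a 3x3 rotation matrix whose columns are the frame's x, y, z axes.
In Python, from plant import ctrl gives the robot as it stands.
- The arm moves only by the tool apply_moves, never from a script. Its argument "steps" is one flat list of numbers, 6 for each row, row after row: the shift along the tool's x, y, z in m, then the turn, a rotation vector about the tool's x, y, z in degrees. A call has 1 to 12 rows; each row is the pose to reach, as a shift and turn from the pose commanded when the call began, along the tool's axes at that moment; what a row does not reach only later rows make up. A row lasts 1/12 s, in which the tool goes at most 41.7 mm and 7.16 degrees, less where a joint would pass 70% of its speed; a pose out of reach is approached as far as the arm can. A call with a gripper value outside its range is refused whole. "jaw" is the gripper command: -1 is shut, 1 is fully open, values between are in proportion, set as the call begins (left out, the last holds). The fingers move at their own pace and stop on an object; "force" is the grip in N (left out, the last holds). Time passes only in rows, so rows that repeat a pose let the fingers close. It gives the time, the measured TCP pose, the force, the opening and the grip force at its end, in the units of the state.
- ctrl.get_state(): the state, without advancing time (a new reading comes with each control period).
- ctrl.snapshot(name): name is "scene" or "top"; returns the picture (480x640x3 uint8, red, green, blue); there is no depth.
- ctrl.camera_info(name): a dict with "mtx" (3x3 intrinsics, pixels), "R" (3x3) and "t" (3): a world point X has camera coordinates R X + t. Camera axes: x right, y down, z forward; pixel columns grow to the right and rows downward; lengths in m; the calibration is good to about 2 mm. A picture is of the moment at which its call begins. camera_info takes no time and is no camera call.
- ctrl.finish_job(): hands the job in; it is judged then, once.
Trained networks look in the newest picture that a camera, given by its name, has taken for a name from the list of things; names that differ only in an ending like _2 or _b are one class to them, and where a whole thing is asked for, a point or a joint stands for the part that bears it (a point fixed in the world has none). Each returns a list of dicts, best first, with "confidence" (0 to 1); they miss things now and then, are a little off and sometimes report something else, mostly with a low value. They report only what shows in the picture. A call takes as long as a camera call. They do not tell look-alikes from the thing itself.
- ctrl.look_for(label, camera): "xy" ([column, row] in pixels, amid what is visible of it).
- ctrl.silhouettes(label, camera): "pixels" (480x640 bool, what is visible of it) and "xy" ([column, row] in pixels, amid what is visible of it).
- ctrl.spot_point(label, camera): "xy" ([column, row] in pixels: a listed point, or the origin of a listed thing).
The state is a dict: "t": time; "joint_pos": joint angles; "joint_vel": joint speeds; "joint_torque": joint torques, N m; "tool_pos": TCP position; "tool_rot": TCP orientation; "contact_force": force on the tool from outside, world axes, zero at the start; "moment": the same for the moment, N m; "opening": finger opening in m; "finger_force": force on a finger pad.
Only numpy, scipy, OpenCV 4.12 (cv2) and the standard library are available. Lean on these libraries where they do the work, as an engineer would, in place of code of your own. Each camera call takes 0.05 s, during which the arm holds its last target. There are 200 camera calls.

## Working session

There is one attempt and no reset: what is moved stays moved. The work goes in short steps, Python scripts to look and compute and a tool call to move; the robot and the scene stay as the last step left them, time stands still between calls to the robot, and variables do not carry over. Pictures are saved under pics/ and viewed, at most 10 in all, crops included, and the job is handed in when it is done.

Besides the shell and the picture viewer there is one more tool, called after "Emit:" by a JSON object that holds its "name" and its "arguments". apply_moves: Moves the arm, as the interface text tells. Its arguments: {"type":"object","properties":{"steps":{"type":"array","items":{"type":"number"}},"jaw":{"type":"number"},"force":{"type":"number"}},"required":["steps"]}

```bash
mkdir -p pics; cat > h.py <<'E'
import numpy as np, cv2
from plant import ctrl
def ray(cam,uv):
    c=ctrl.camera_info(cam);R=np.array(c["R"]);t=np.array(c["t"]);K=np.array(c["mtx"])
    return -R.T@t, R.T@np.linalg.solve(K,[uv[0],uv[1],1])
def atz(cam,uv,z):
    o,d=ray(cam,uv);return o+d*(z-o[2])/d[2]
def proj(cam,X):
    c=ctrl.camera_info(cam);p=np.array(c["mtx"])@(np.array(c["R"])@np.array(X)+np.array(c["t"]));return p[:2]/p[2]
def save(cam,name):
    im=ctrl.snapshot(cam);cv2.imwrite(f"pics/{name}.png",im[:,:,::-1]);return im
E
python3 - <<'E'
from h import *
np.set_printoptions(precision=3,suppress=True)
Z=dict(jig=0,cam_pivot=.056,lever_post=.075,push_plate=.058,tile=.012,end_stop=.016,jar=0,sand_block=0,charcoal=0)
for cam in("top","scene"):
    save(cam,cam+"0")
    for l,z in Z.items():
        for r in ctrl.spot_point(l,cam)[:3]:
            print(cam,l,round(r["confidence"],2),np.array(r["xy"]).round(1),atz(cam,r["xy"],z))
s=ctrl.get_state();print(s["t"],s["tool_pos"],s["tool_rot"],s["opening"])
E
```

```text
top jig 0.81 [349.9 267.8] [ 0.531 -0.084  0.   ]
top cam_pivot 0.6 [324.6 252.3] [ 0.557 -0.03   0.056]
top lever_post 0.6 [306.9 291.3] [0.477 0.006 0.075]
top push_plate 0.56 [386.2 287.8] [ 0.483 -0.153  0.058]
top push_plate 0.22 [350.  268.5] [ 0.523 -0.081  0.058]
top tile 0.93 [246.7 192.9] [0.699 0.14  0.012]
top tile 0.79 [480.3 288.2] [ 0.482 -0.357  0.012]
top tile 0.74 [367.5 231.3] [ 0.608 -0.124  0.012]
top end_stop 0.92 [361.4 204.4] [ 0.667 -0.112  0.016]
top jar 0.91 [432.2 225.2] [ 0.622 -0.267  0.   ]
top sand_block 0.67 [239.5 260.4] [0.551 0.156 0.   ]
top charcoal 0.68 [359.8 206.5] [ 0.667 -0.11   0.   ]
top charcoal 0.67 [263.3 323.9] [0.414 0.103 0.   ]
scene jig 0.95 [328.3 290.4] [ 0.529 -0.076  0.   ]
scene jig 0.24 [436.6 321. ] [ 0.626 -0.269  0.   ]
scene cam_pivot 0.55 [327.3 254.3] [ 0.556 -0.039  0.056]
scene lever_post 0.89 [284.2 244.4] [0.494 0.022 0.075]
scene push_plate 0.6 [337.8 293.9] [ 0.489 -0.149  0.058]
scene tile 0.88 [370.6 283.8] [ 0.598 -0.125  0.012]
scene tile 0.86 [246.1 207.2] [0.572 0.314 0.012]
scene tile 0.8 [426.4 392.3] [ 0.479 -0.364  0.012]
scene end_stop 0.8 [387.1 266. ] [ 0.663 -0.107  0.016]
scene jar 0.62 [438.7 318.3] [ 0.634 -0.267  0.   ]
scene jar 0.56 [371.2 282.2] [ 0.614 -0.111  0.   ]
scene sand_block 0.59 [275.  238.2] [0.556 0.155 0.   ]
scene charcoal 0.67 [234.6 266.5] [0.424 0.115 0.   ]
1.0 [0.202 0.511 0.231] [[-0.93   0.368 -0.   ]
 [ 0.368  0.93   0.   ]
 [ 0.     0.    -1.   ]] 0.0851559080780995
```

```bash
python3 - <<'E'
import cv2
a=cv2.imread("pics/top0.png")[150:360,200:500];cv2.imwrite("pics/top0c.png",cv2.resize(a,None,fx=2.6,fy=2.6,interpolation=cv2.INTER_CUBIC))
E
```

```text
(no output)
```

View pics/top0c.png

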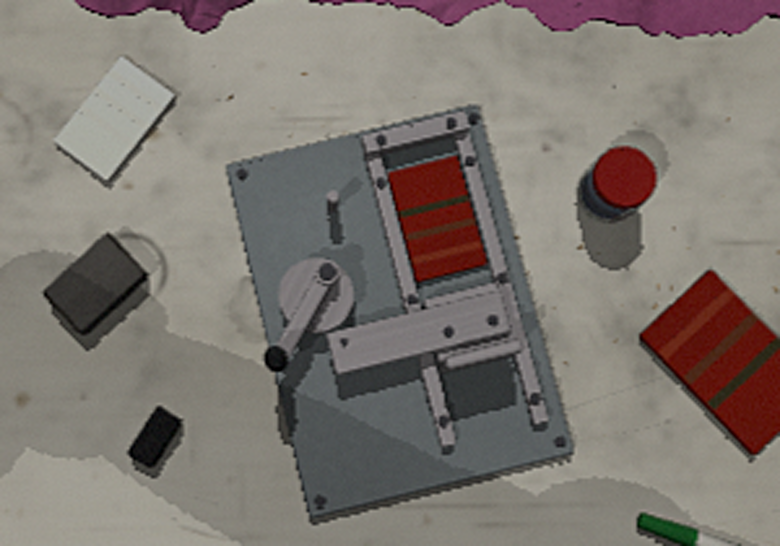

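View pics/scene0.png

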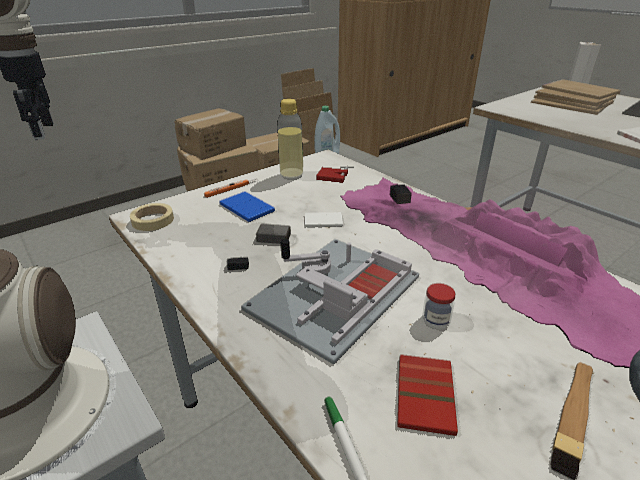

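The top crop shows the jig yawed about 13°. The plate corners in crop pixels are (228,164), (478,106), (573,453) and (312,515). The post top is at (275,357), the stop pin at about (333,197) and the push plate at about (482,355). I'll fit the jig pose from the corners.

```bash
cat >> h.py <<'E'
def crop(x,y): return [200+(x+.5)/2.6-.5,150+(y+.5)/2.6-.5]
def toJ(P,o,a):
    c,s=np.cos(a),np.sin(a);d=np.array(P)[:2]-o;return np.array([c*d[0]+s*d[1],-s*d[0]+c*d[1]])
def toW(p,o,a):
    c,s=np.cos(a),np.sin(a);return np.array([o[0]+c*p[0]-s*p[1],o[1]+s*p[0]+c*p[1]])
E
python3 - <<'E'
from h import *
from scipy.optimize import least_squares
np.set_printoptions(precision=4,suppress=True)
C=[(228,164),(478,106),(573,453),(312,515)];J=[(.15,.105),(.15,-.115),(-.15,-.115),(-.15,.105)]
W=[atz("top",crop(*c),.012)[:2] for c in C]
ex=[(atz("top",[361.4,204.4],.016)[:2],(.125,-.055)),(atz("scene",[387.1,266],.016)[:2],(.125,-.055)),(atz("scene",[327.3,254.3],.056)[:2],(.034,.045)),(atz("top",crop(328,271),.058)[:2],(.034,.045))]
P=list(zip(W,J))+ex
f=lambda v:np.concatenate([toW(j,v[:2],v[2])-w for w,j in P])
r=least_squares(f,[.53,-.08,-.2],loss="soft_l1",f_scale=.003);o,a=r.x[:2],r.x[2]
print(o,np.degrees(a));print(r.fun.reshape(-1,2)) if 0 else print(f(r.x).reshape(-1,2))
np.save("jig.npy",r.x)
for n,(c,uv,z) in dict(posttop=("top",crop(275,357),.095),post_s=("scene",(284.2,244.4),.075),plT=("top",crop(482,352),.078),pl1=("top",(386.2,287.8),.058),pl2=("scene",(337.8,293.9),.058),pin=("top",crop(333,197),.058),tile=("top",(367.5,231.3),.012),tile2=("scene",(370.6,283.8),.012),jar=("top",(432.2,225.2),0),sb=("top",(239.5,260.4),0),ch=("top",(263.3,323.9),0)).items():
    w=atz(c,uv,z);j=toJ(w,o,a);d=j-[.034,.045];print(n,w,j,np.degrees(np.arctan2(d[1],d[0])),np.hypot(*d))
print(ctrl.camera_info("top")["R"],ray("top",(0,0))[0])
for n,p in dict(pivot=(.034,.045),plate=(-.02,-.055)).items():print(n,toW(p,o,a))
E
```

```text
[ 0.5309 -0.0846] 12.73538262672297
[[ 0.0015  0.0013]
 [ 0.0036 -0.0018]
 [-0.     -0.0031]
 [-0.0022  0.0016]
 [-0.0024  0.0014]
 [ 0.0017 -0.0034]
 [-0.0023  0.0057]
 [ 0.0004 -0.0005]]
posttop [0.4843 0.0082 0.095 ] [-0.025   0.1007] 136.6298867642251 0.08115771906437384
post_s [0.4939 0.0221 0.075 ] [-0.0126  0.1123] 124.70012239870604 0.08181041964827611
plT [ 0.4871 -0.1481  0.078 ] [-0.0567 -0.0523] -133.00387554835729 0.13303980756388012
pl1 [ 0.483  -0.1529  0.058 ] [-0.0618 -0.0561] -133.46381448012005 0.13924241452109182
pl2 [ 0.4895 -0.1487  0.058 ] [-0.0545 -0.0534] -131.97127234005626 0.1323838608585166
pin [ 0.6131 -0.0376  0.058 ] [0.0905 0.0277] -17.04176709826543 0.059094228091510395
tile [ 0.6083 -0.1238  0.012 ] [ 0.0669 -0.0553] -71.86270896946264 0.10556729944324446
tile2 [ 0.5979 -0.1248  0.012 ] [ 0.0565 -0.054 ] -77.20017935859109 0.10156951550850518
jar [ 0.6218 -0.2666  0.    ] [ 0.0486 -0.1976] -86.56234937716735 0.2429928209130956
sb [0.5507 0.1555 0.    ] [0.0723 0.2298] 78.30194830018334 0.18875674161345016
ch [0.4137 0.1026 0.    ] [-0.073   0.2084] 123.22474633247415 0.19531481462991354
[[-0.0122 -0.9996 -0.0246]
 [-0.9862  0.0161 -0.1646]
 [ 0.165   0.0222 -0.986 ]] [ 0.4251 -0.0272  0.957 ]
pivot [ 0.5541 -0.0332]
plate [ 0.5235 -0.1426]
```

The jig pose is consistent, with residuals of 2–4 mm. The cam is at about 137°, or 2.38 rad. Next I'll work out the approach behind the post, with the fingers shut and tool -x as the pushing direction.

```bash
cat >> h.py <<'E'
v=np.load("jig.npy");JO,JA=v[:2],v[2]
np.set_printoptions(precision=4,suppress=True)
def rel(pj,z,yawj):
    "shift, turn to jig position pj, height z, tool x at jig yaw (deg), tool down"
    from scipy.spatial.transform import Rotation as Ro
    s=ctrl.get_state();R=np.array(s["tool_rot"]);y=np.radians(yawj)+JA
    T=np.array([[np.cos(y),np.sin(y),0],[np.sin(y),-np.cos(y),0],[0,0,-1]]).T
    T=np.column_stack([[np.cos(y),np.sin(y),0],[np.sin(y),-np.cos(y),0],[0,0,-1]])
    d=np.append(toW(pj,JO,JA),z)-s["tool_pos"]
    print(R.T@d,Ro.from_matrix(R.T@T).as_rotvec(degrees=True))
def post(q,off,r=.08):
    q=np.radians(q);u=np.array([np.cos(q),np.sin(q)]);p=np.array([np.sin(q),-np.cos(q)])
    return np.array([.034,.045])+r*u-off*p
E
python3 -c "
from h import *
p=post(137,.036);print(p,toW(p,JO,JA));rel(p,.16,47+180)"
```

```text
[-0.0491  0.0732] [ 0.4669 -0.024 ]
[-0.443  -0.4005  0.0713] [  0.0036   0.0002 -81.3229]
```

Emit:
{"name": "apply_moves", "arguments": {"steps": [-0.037,-0.033,0.004,0,0,-6.8,-0.074,-0.067,0.008,0,0,-13.6,-0.111,-0.1,0.012,0,0,-20.3,-0.148,-0.133,0.016,0,0,-27.1,-0.185,-0.167,0.02,0,0,-33.9,-0.221,-0.2,0.024,0,0,-40.7,-0.258,-0.233,0.028,0,0,-47.4,-0.295,-0.267,0.032,0,0,-54.2,-0.332,-0.3,0.036,0,0,-61,-0.369,-0.334,0.04,0,0,-67.8,-0.406,-0.367,0.045,0,0,-74.5,-0.443,-0.4,0.05,0,0,-81.3], "jaw": -1, "force": 40}}

```text
t: 2.0
tool_pos: [0.3978, 0.1182, 0.1958]
tool_rot: [[-0.605, -0.796, 0.001], [-0.796, 0.605, 0.0], [-0.001, -0.0, -1.0]]
contact_force: [-0.1, 1.1, 0.5]
opening: 0.0
finger_force: 0.0
```

```bash
python3 -c "
from h import *
s=ctrl.get_state();print(s['joint_pos'],s['t'],s['contact_force'])
rel(post(137,.036),.066,47+180)"
```

```text
[ 16.5503 -14.0873 -11.7041  92.3361   0.002  -36.2159] 2.0 [-0.0699  1.058   0.5422]
[ 0.0714 -0.141   0.1298] [-0.0286  0.0375 -6.9692]
```

Emit:
{"name": "apply_moves", "arguments": {"steps": [0.018,-0.035,0.01,0,0,-3.5,0.036,-0.07,0.02,0,0,-7,0.054,-0.106,0.03,0,0,-7,0.071,-0.141,0.035,0,0,-7,0.071,-0.141,0.035,0,0,-7,0.071,-0.141,0.035,0,0,-7]}}

```text
t: 2.5
tool_pos: [0.466, -0.024, 0.16]
tool_rot: [[-0.511, -0.859, -0.001], [-0.859, 0.511, 0.0], [0.001, 0.001, -1.0]]
contact_force: [-0.8, -0.1, -0.1]
opening: -0.0002
finger_force: 0.0
```

```bash
python3 -c "
from h import *
s=ctrl.get_state();print(s['joint_pos'],s['t'],s['contact_force'])
rel(post(137,.036),.066,47+180)
im=save('top','t1');cv2.imwrite('pics/t1c.png',cv2.resize(im[170:350,240:440,::-1],None,fx=3,fy=3))"
```

```text
[ -2.9539  -7.2012  -9.8054  87.4756   0.0032 -62.2144] 2.5 [-0.7563 -0.141  -0.0953]
[-0.0006 -0.0008  0.094 ] [ 0.0722 -0.0341 -0.4749]
```

View pics/t1c.png

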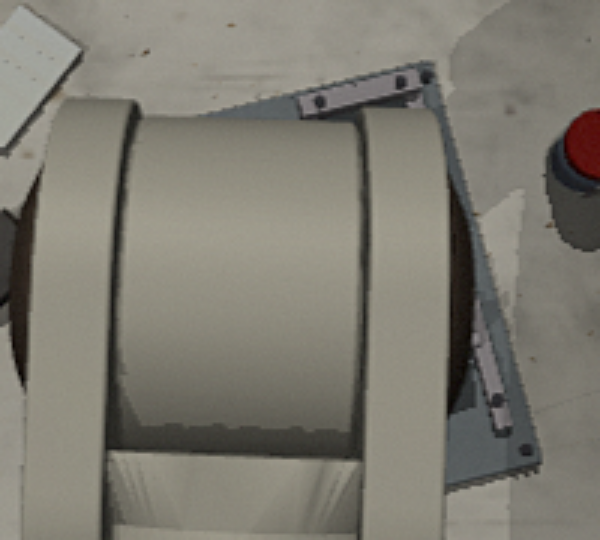

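The arm hides the top view of the jig, so I'll use the scene camera for checks. Descending now to 68 mm.

Emit:
{"name": "apply_moves", "arguments": {"steps": [0,0,0.02,0,0,0,0,0,0.045,0,0,0,0,0,0.07,0,0,0,0,0,0.085,0,0,0,0,0,0.092,0,0,0,0,0,0.092,0,0,0]}}

```text
t: 3.05
tool_pos: [0.465, -0.0212, 0.0677]
tool_rot: [[-0.506, -0.862, -0.002], [-0.862, 0.506, 0.0], [0.001, 0.002, -1.0]]
contact_force: [-0.9, -0.5, 0.5]
opening: -0.0001
finger_force: 0.0
```

```bash
python3 -c "
from h import *
im=save('scene','s1');cv2.imwrite('pics/s1c.png',cv2.resize(im[170:370,220:440,::-1],None,fx=3,fy=3))"
```

```text
(no output)
```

View pics/s1c.png

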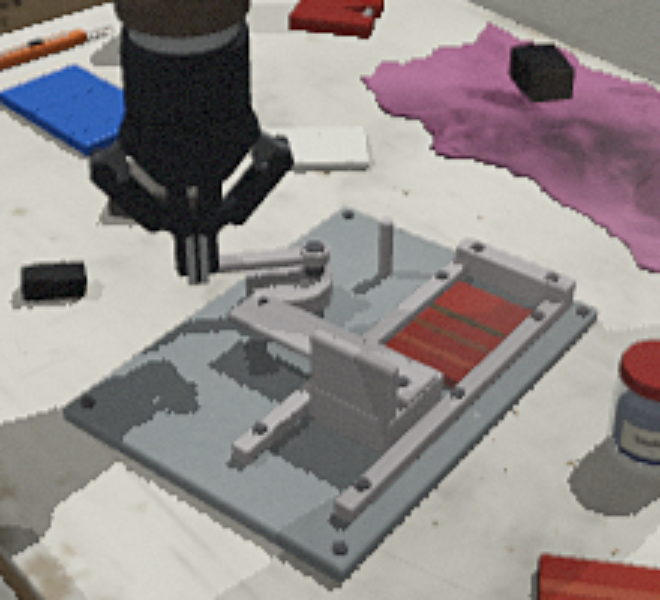

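The scene crop shows the fingertips near (197,275), on the robot side of the black post and hiding it, with the lever bar running right to the pivot at (315,250). Slide, tile and stop are undisturbed. Now the arc.

```bash
cat >> h.py <<'E'
def rows(qs,offs,z=.068):
    s=ctrl.get_state();R=np.array(s["tool_rot"]);y0=np.arctan2(R[1,0],R[0,0]);print(s["t"],s["contact_force"],toJ(s["tool_pos"],JO,JA))
    for q,o in zip(qs,offs):
        d=np.append(toW(post(q,o),JO,JA),z)-s["tool_pos"]
        dy=-np.degrees((np.radians(q+90)+JA-y0+np.pi)%(2*np.pi)-np.pi)
        print((R.T@d).round(3).tolist(),round(dy,1))
E
python3 -c "
from h import *
rows([137,137,137,132,127,122,117,112,107,102,97,92],[.03,.025]+[.02]*10)"
```

```text
3.1 [ 0.4499 -0.4853  1.3609] [-0.0497  0.0759]
[-0.004, -0.002, 0.001] -0.2
[-0.009, -0.002, 0.001] -0.2
[-0.014, -0.002, 0.001] -0.2
[-0.021, -0.001, 0.001] 4.8
[-0.029, 0.0, 0.001] 9.8
[-0.036, 0.0, 0.001] 14.8
[-0.043, -0.0, 0.001] 19.8
[-0.05, -0.001, 0.001] 24.8
[-0.057, -0.003, 0.001] 29.8
[-0.064, -0.005, 0.001] 34.8
[-0.071, -0.008, 0.001] 39.8
[-0.077, -0.011, 0.001] 44.8
```

Emit:
{"name": "apply_moves", "arguments": {"steps": [-0.004,-0.002,0,0,0,0,-0.009,-0.002,0,0,0,0,-0.014,-0.002,0,0,0,0,-0.021,-0.001,0,0,0,4.8,-0.029,0,0,0,0,9.8,-0.036,0,0,0,0,14.8,-0.043,0,0,0,0,19.8,-0.05,-0.001,0,0,0,24.8,-0.057,-0.003,0,0,0,29.8,-0.064,-0.005,0,0,0,34.8,-0.071,-0.008,0,0,0,39.8,-0.077,-0.011,0,0,0,44.8]}}

```text
t: 4.1
tool_pos: [0.515, 0.0389, 0.0693]
tool_rot: [[-0.968, -0.249, 0.0], [-0.249, 0.968, -0.001], [-0.0, -0.001, -1.0]]
contact_force: [-2.5, -2.3, 1.7]
opening: 0.0
finger_force: 1.4
```

```bash
python3 -c "
from h import *
im=save('scene','s2');cv2.imwrite('pics/s2c.png',cv2.resize(im[170:370,220:440,::-1],None,fx=3,fy=3))
rows([87,82,77,72,67,62,57,52,47,42,37,32],[.02]*12)"
```

```text
4.15 [-0.8897  0.2342 -0.6589] [0.0126 0.1242]
[-0.006, 0.002, 0.001] 4.4
[-0.013, 0.003, 0.001] 9.4
[-0.02, 0.003, 0.001] 14.4
[-0.027, 0.002, 0.001] 19.4
[-0.034, 0.001, 0.001] 24.4
[-0.041, -0.0, 0.001] 29.4
[-0.048, -0.002, 0.001] 34.4
[-0.055, -0.005, 0.001] 39.4
[-0.061, -0.008, 0.001] 44.4
[-0.067, -0.012, 0.001] 49.4
[-0.073, -0.017, 0.001] 54.4
[-0.078, -0.022, 0.001] 59.4
```

View pics/s2c.png

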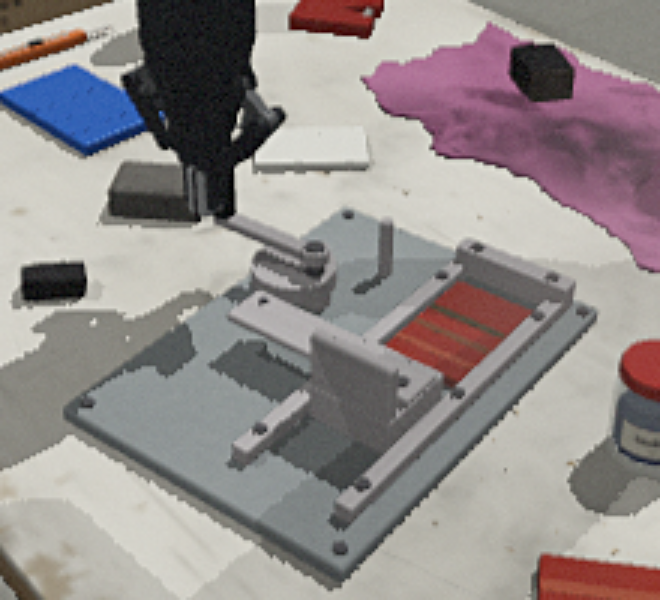

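The lever has swung so it now points toward (222,215) in the crop, with the fingers still behind the post. I'll continue the arc.

Emit:
{"name": "apply_moves", "arguments": {"steps": [-0.006,0.002,0,0,0,4.4,-0.013,0.003,0,0,0,9.4,-0.02,0.003,0,0,0,14.4,-0.027,0.002,0,0,0,19.4,-0.034,0.001,0,0,0,24.4,-0.041,0,0,0,0,29.4,-0.048,-0.002,0,0,0,34.4,-0.055,-0.005,0,0,0,39.4,-0.061,-0.008,0,0,0,44.4,-0.067,-0.012,0,0,0,49.4,-0.073,-0.017,0,0,0,54.4,-0.078,-0.022,0,0,0,59.4]}}

```text
t: 5.15
tool_pos: [0.5958, 0.0375, 0.0689]
tool_rot: [[-0.709, 0.705, -0.0], [0.705, 0.709, 0.001], [0.001, 0.0, -1.0]]
contact_force: [-1.0, 2.5, 0.4]
opening: 0.0002
finger_force: 1.6
```

```bash
python3 -c "
from h import *
rows([27,22,17,12,8,5,3,3,3],[.02]*9)"
```

```text
5.15 [-1.0454  2.5384  0.3652] [0.0903 0.1048]
[-0.008, 0.002, 0.001] 5.5
[-0.015, 0.003, 0.001] 10.5
[-0.022, 0.003, 0.001] 15.5
[-0.029, 0.002, 0.001] 20.5
[-0.035, 0.002, 0.001] 24.5
[-0.039, 0.001, 0.001] 27.5
[-0.042, -0.0, 0.001] 29.5
[-0.042, -0.0, 0.001] 29.5
[-0.042, -0.0, 0.001] 29.5
```

Emit:
{"name": "apply_moves", "arguments": {"steps": [-0.008,0.002,0,0,0,5.5,-0.015,0.003,0,0,0,10.5,-0.022,0.003,0,0,0,15.5,-0.029,0.002,0,0,0,20.5,-0.035,0.002,0,0,0,24.5,-0.039,0.001,0,0,0,27.5,-0.042,0,0,0,0,29.5,-0.042,0,0,0,0,29.5,-0.042,0,0,0,0,29.5]}}

```text
t: 5.9
tool_pos: [0.6256, 0.0074, 0.0688]
tool_rot: [[-0.274, 0.962, 0.0], [0.962, 0.274, -0.0], [-0.0, 0.0, -1.0]]
contact_force: [-0.4, -0.5, -0.4]
opening: 0.0001
finger_force: 0.0
```

```bash
python3 -c "
from h import *
s=ctrl.get_state();print(s['joint_pos'],s['contact_force'],toJ(s['tool_pos'],JO,JA))
im=save('scene','s3');cv2.imwrite('pics/s3c.png',cv2.resize(im[170:370,220:440,::-1],None,fx=3,fy=3))"
```

```text
[ 0.684  15.1594  3.7384 78.5604 -0.005  74.7693] [-0.4259 -0.5017 -0.3925] [0.1127 0.0689]
```

View pics/s3c.png

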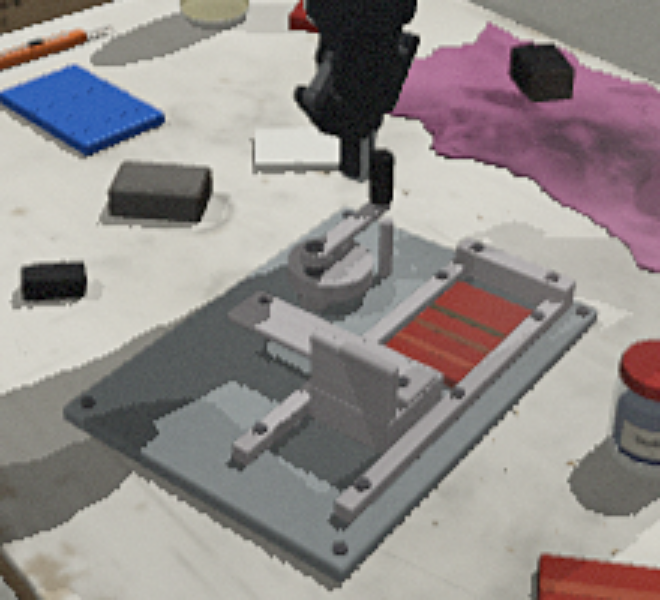

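The post is now at crop (381,178), its centre about 78 mm above the table. The lever points nearly forward, close to the stop pin at (386,250). Checking the angle.

```bash
python3 -c "
from h import *
def A(p,z):
    j=toJ(atz('scene',p,z),JO,JA);d=j-[.034,.045];print(j,np.degrees(np.arctan2(d[1],d[0])),np.hypot(*d))
A((220+381/3,170+178/3),.075)
for r in ctrl.spot_point('lever_post','scene')[:2]:print(r);A(r['xy'],.075)
for q in (-6,0,10,20,30):print(q,(proj('scene',np.append(toW(post(q,0),JO,JA),.075))-[220,170])*3)
print((proj('scene',np.append(toW((.034,.045),JO,JA),.056))-[220,170])*3)
rows([3],[.016]);rel((.09,.12),.068,93)
rel((.09,.12),.16,93)
"
```

```text
[0.1133 0.0463] 0.909127355088793 0.0793041686238996
{'xy': [347.1, 227.5], 'confidence': 0.74}
[0.1196 0.0505] 3.670086708978674 0.08580513940013668
-6 [392.3359 182.1736]
0 [383.0226 178.1573]
10 [366.1631 172.675 ]
20 [348.0241 168.7947]
30 [329.0646 166.587 ]
[313.9005 250.3922]
6.0 [ 0.2095 -0.901  -0.8092] [0.1125 0.0689]
[-0.004, 0.0, 0.001] 0.2
[ 0.0523 -0.0197  0.0008] [0.0158 0.0158 0.1528]
[ 0.0522 -0.0197 -0.0912] [0.0158 0.0158 0.1528]
```

The lever is at about 1–4°, well inside tolerance. Next I retreat sideways, rise, then go behind the push plate.

Emit:
{"name": "apply_moves", "arguments": {"steps": [0.015,0,0,0,0,0,0.035,0,0,0,0,0,0.04,0,-0.02,0,0,0,0.04,0,-0.05,0,0,0,0.04,0,-0.08,0,0,0,0.04,0,-0.095,0,0,0,0.04,0,-0.095,0,0,0]}}

```text
t: 6.58
tool_pos: [0.6157, 0.0468, 0.1684]
tool_rot: [[-0.273, 0.962, 0.006], [0.962, 0.273, 0.001], [-0.001, 0.006, -1.0]]
contact_force: [1.2, 0.3, 0.4]
opening: -0.0003
finger_force: 0.0
```

```bash
python3 -c "
from h import *
rel((-.11,-.055),.16,180)
for c in('scene',):
  ctrl.snapshot(c)
  for l,z in dict(push_plate=.058,lever_post=.075).items():
    for r in ctrl.spot_point(l,c)[:2]:print(l,r,toJ(atz(c,r['xy'],z),JO,JA))"
```

```text
[-0.1521 -0.2304  0.0071] [  0.2348   0.3317 -86.8671]
push_plate {'xy': [337.2, 295.5], 'confidence': 0.63} [-0.0587 -0.0552]
lever_post {'xy': [349.8, 229.3], 'confidence': 0.7} [0.1171 0.0416]
```

Emit:
{"name": "apply_moves", "arguments": {"steps": [-0.013,-0.019,0,0,0,-7,-0.025,-0.038,0,0,0,-14,-0.038,-0.058,0,0,0,-21,-0.051,-0.077,0,0,0,-28,-0.063,-0.096,0,0,0,-35,-0.076,-0.115,0,0,0,-42,-0.089,-0.134,0,0,0,-49,-0.101,-0.154,0,0,0,-56,-0.114,-0.173,0,0,0,-63,-0.127,-0.192,0,0,0,-70,-0.139,-0.211,0,0,0,-77,-0.152,-0.23,0,0,0,-84]}}

```text
t: 7.73
tool_pos: [0.433, -0.1633, 0.162]
tool_rot: [[-0.984, -0.176, -0.002], [-0.176, 0.984, 0.001], [0.002, 0.001, -1.0]]
contact_force: [0.4, -0.6, 0.1]
opening: 0.0001
finger_force: 0.0
```

```bash
python3 -c "
from h import *
rel((-.11,-.055),.057,180);print(ctrl.get_state()['joint_pos'])"
```

```text
[-0.003   0.0002  0.105 ] [ 0.0715 -0.1096 -2.5843]
[-20.658   -7.6697  -9.9975  87.803    0.0024 -30.809 ]
```

Descend, then look.

Emit:
{"name": "apply_moves", "arguments": {"steps": [0,0,0.025,0,0,-2.6,0,0,0.05,0,0,-2.6,0,0,0.075,0,0,-2.6,0,0,0.095,0,0,-2.6,0,0,0.105,0,0,-2.6,0,0,0.105,0,0,-2.6,0,0,0.105,0,0,-2.6]}}

```text
t: 8.32
tool_pos: [0.4341, -0.1628, 0.0583]
tool_rot: [[-0.977, -0.215, -0.001], [-0.215, 0.977, 0.0], [0.001, 0.001, -1.0]]
contact_force: [0.9, 0.3, 1.3]
opening: 0.0002
finger_force: 0.0
```

```bash
python3 -c "
from h import *
im=save('scene','s4');cv2.imwrite('pics/s4c.png',cv2.resize(im[170:370,220:440,::-1],None,fx=3,fy=3))
s=ctrl.get_state();print(s['contact_force'],toJ(s['tool_pos'],JO,JA))
rel((-.07,-.055),.057,180);rel((-.04,-.055),.057,180)"
```

```text
[-0.6183 -0.4941  0.8535] [-0.1111 -0.0553]
[-0.0411  0.0006  0.0023] [-0.015   0.0201 -0.3457]
[-0.0711  0.0007  0.0023] [-0.015   0.0201 -0.3457]
```

View pics/s4c.png

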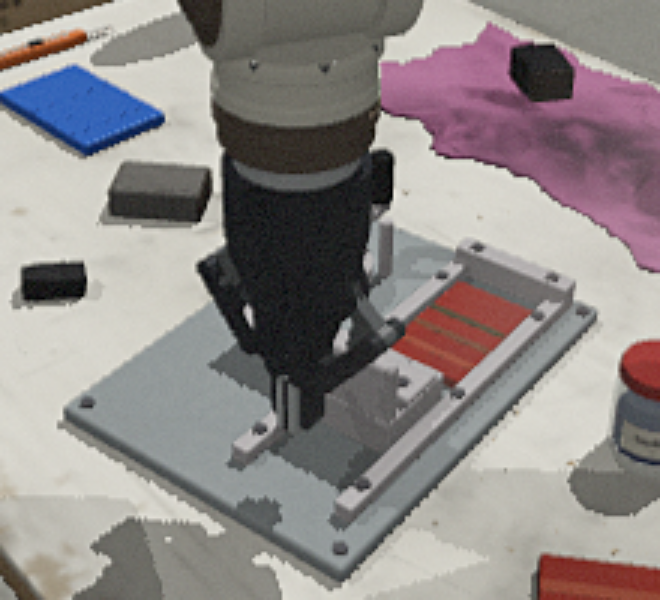

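The fingertips at crop (300,410) are centred behind the plate, and the post stays at (381,178). Start pushing.

Emit:
{"name": "apply_moves", "arguments": {"steps": [-0.006,0,0.001,0,0,0,-0.012,0,0.002,0,0,0,-0.018,0,0.002,0,0,0,-0.024,0,0.002,0,0,0,-0.03,0,0.002,0,0,0,-0.035,0,0.002,0,0,0,-0.04,0,0.002,0,0,0,-0.044,0,0.002,0,0,0,-0.048,0,0.002,0,0,0,-0.052,0,0.002,0,0,0,-0.056,0,0.002,0,0,0,-0.06,0,0.002,0,0,0]}}

```text
t: 9.37
tool_pos: [0.4931, -0.1499, 0.0566]
tool_rot: [[-0.977, -0.214, -0.001], [-0.214, 0.977, 0.0], [0.001, 0.0, -1.0]]
contact_force: [-4.9, 0.9, 3.9]
opening: -0.0002
finger_force: 2.6
```

Emit:
{"name": "apply_moves", "arguments": {"steps": [-0.002,0,0,0,0,0,-0.004,0,0,0,0,0,-0.006,0,0,0,0,0,-0.006,0,0,0,0,0]}}

```text
t: 9.7
tool_pos: [0.4992, -0.1487, 0.0565]
tool_rot: [[-0.977, -0.214, -0.0], [-0.214, 0.977, 0.0], [-0.0, 0.0, -1.0]]
contact_force: [-2.2, 1.7, 0.6]
opening: -0.0001
finger_force: 1.0
```

Emit:
{"name": "apply_moves", "arguments": {"steps": [-0.002,0,0,0,0,0,-0.004,0,0,0,0,0,-0.005,0,0,0,0,0,-0.005,0,0,0,0,0]}}

```text
t: 10.03
tool_pos: [0.5038, -0.1476, 0.0565]
tool_rot: [[-0.977, -0.214, -0.0], [-0.214, 0.977, 0.0], [0.0, 0.0, -1.0]]
contact_force: [-3.5, 0.8, 2.1]
opening: -0.0002
finger_force: 1.9
```

Emit:
{"name": "apply_moves", "arguments": {"steps": [-0.001,0,0,0,0,0,-0.002,0,0,0,0,0,-0.003,0,0,0,0,0,-0.003,0,0,0,0,0]}}

```text
t: 10.37
tool_pos: [0.5039, -0.1476, 0.0565]
tool_rot: [[-0.977, -0.213, -0.006], [-0.213, 0.977, -0.001], [0.006, 0.0, -1.0]]
contact_force: [-20.5, -1.9, 11.3]
opening: 0.0
finger_force: 10.2
```

```bash
python3 -c "
from h import *
im=save('scene','s5');cv2.imwrite('pics/s5c.png',cv2.resize(im[210:330,320:440,::-1],None,fx=5,fy=5))
s=ctrl.get_state();print(s['contact_force'],toJ(s['tool_pos'],JO,JA))"
```

```text
[-20.6795  -1.9607  11.2359] [-0.0402 -0.0555]
```

View pics/s5c.png

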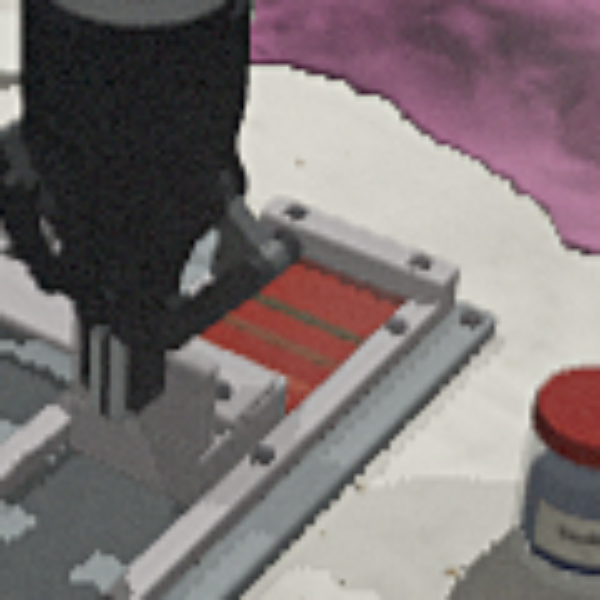

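A hard stop shows at 20 N, and the tile's front edge (crop 290–400, 265–300) touches the end stop. Withdrawing.

Emit:
{"name": "apply_moves", "arguments": {"steps": [0.005,0,0,0,0,0,0.02,0,0,0,0,0,0.04,0,0,0,0,0,0.05,0,-0.02,0,0,0,0.05,0,-0.05,0,0,0,0.05,0,-0.08,0,0,0,0.07,0,-0.11,0,0,0,0.1,0,-0.14,0,0,0,0.12,0,-0.16,0,0,0,0.12,0,-0.16,0,0,0,0.12,0,-0.16,0,0,0]}}

```text
t: 11.33
tool_pos: [0.3902, -0.1736, 0.2182]
tool_rot: [[-0.977, -0.213, 0.004], [-0.213, 0.977, -0.002], [-0.004, -0.003, -1.0]]
contact_force: [0.7, -0.3, -0.3]
opening: 0.0004
finger_force: 0.0
```

```bash
python3 -c "
from h import *
im=save('scene','s6');cv2.imwrite('pics/s6c.png',cv2.resize(im[190:370,230:440,::-1],None,fx=3.3,fy=3.3))
for l,z in dict(push_plate=.058,lever_post=.075,tile=.012).items():
    for r in ctrl.spot_point(l,'scene')[:3]:print(l,r,toJ(atz('scene',r['xy'],z),JO,JA))"
```

```text
push_plate {'xy': [348.2, 286.9], 'confidence': 0.85} [-0.027  -0.0566]
push_plate {'xy': [347.7, 227.2], 'confidence': 0.74} [0.145  0.0662]
lever_post {'xy': [349.1, 227.8], 'confidence': 0.6} [0.1212 0.0464]
tile {'xy': [376.2, 279.4], 'confidence': 0.91} [ 0.0756 -0.0552]
tile {'xy': [425.6, 394.8], 'confidence': 0.86} [-0.117  -0.2626]
tile {'xy': [324.2, 221.6], 'confidence': 0.78} [0.1949 0.1713]
```

View pics/s6c.png

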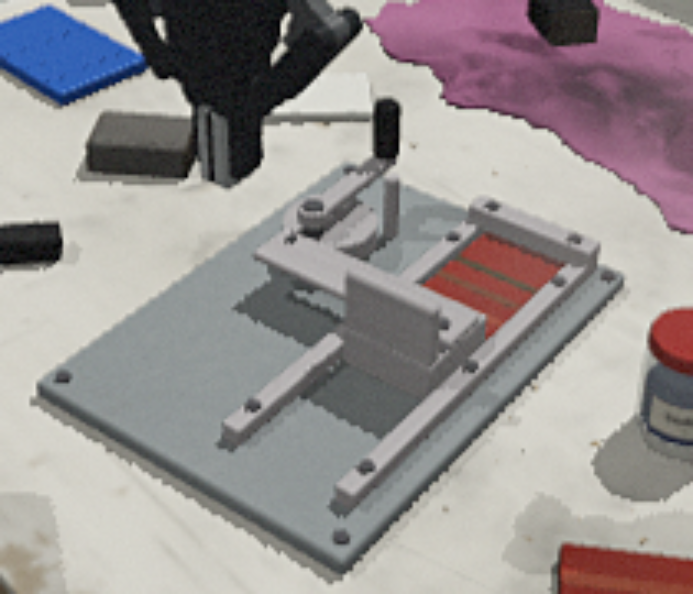

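The picture shows the slide forward, the tile flat against the stop with no gap at (510,240), the lever post forward at (387,125), and the hand clear. Handing in.

```bash
python3 -c "
from h import *
print(ctrl.finish_job())"
```

```text
the job is handed in; nothing more can be done
None
```

I swung the cam to its low point (lever about 1–4° from straight forward), pushed the slide until it met a firm stop with the tile against the end stop, and withdrew the hand. The job is handed in, but the hand-in gave no verdict.

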